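# Bayonet lid held at half turn for a fit check

### The job

Assemble the drying canister for a fit check of its printed lid: stand the white cartridge in the pocket and let go, lay the orange spacer ring over its stub and let go, then lower the teal lid over the two pins with its white pointer at the white open mark and press it down against the spring. Keeping it pressed down, turn it clockwise (seen from above) to the yellow half-way bar and finish holding it right there by its wing, still gripped and pressed down, so that I can get a feeler gauge between pins and slots. Do not turn it on to the red lock mark, where it would click in, and leave everything else on the board where it is.

Things in the scene. Friction and masses are not known exactly. Their poses are not given: they have to be found in the camera images.
- canister: dark grey holder fixed to the board: flange 120 mm wide, 8 mm high; in its middle a tube 64 mm outside, 54 mm inside, rim 36 mm above the board, mouth bevelled, with a sprung floor. Origin on its axis at board level, z up. Flange marks, 50 mm from the axis: white dot (open), yellow bar (half way, on its own -x side), red square (lock)
- pocket_floor (a joint): how far the pocket's floor is pushed down, m: 0 up (top 14 mm above the board), most 0.010. The spring pushes up with 4.2 N at 0 and 0.7 N more per mm. With all parts in: 0 when the lid just lies on, 0.001 locked, 0.004 when the turned lid is let go and hangs on the pins, 0.009 pressed down to the stop
- cartridge: white perforated drum with orange bands, 51 mm across, 40 mm high, foot bevelled, 0.12 kg, upright; on top an orange stub 18 mm across, 10 mm high. Origin: centre of its underside, z up. In the pocket (1.5 mm play all round) its underside is 14 mm above the board and its top 54 mm, 18 mm above the rim
- spacer: orange ring lying flat, 48 mm outside, 22 mm hole, 12 mm thick, 0.03 kg. Origin: centre of its underside. Laid over the cartridge's stub (2 mm play all round) its top is 66 mm above the board
- lid: teal cap, 77 mm across, 0.12 kg, standing on its skirt; flat top 52 mm above its underside; on it a wing grip 58 mm long (own x), 14 mm thick (y), from 52 to 72 mm up. Origin: centre of the skirt's underside, z up. White pointer fin on the skirt along its own -x. Cavity 68.6 mm wide, 47 mm deep (2 mm play round the tube)
- pin (a point): centre of one bayonet pin at the tube's wall. Two steel pins, 6 mm thick, stick out level from the tube to 42.5 mm from the axis along the canister's own +y (this one) and -y, 26 mm above the board
- lid_slot (a point): middle of a slot mouth in the skirt's lower edge, 58 degrees anticlockwise from the lid's x; a second is opposite. J slots: 10 mm wide (mouth 15), a level run 8 to 19 mm up goes 64 degrees anticlockwise round the skirt, then a lock pocket 3 mm deep. Pins meet the mouths at lid yaw = canister yaw + 32 degrees; half way: equal yaws; lock: -32 degrees
- lid_pointer (a point): point 50 mm from the lid's axis just beyond its pointer fin, 10 mm above its underside; over a mark when the pointer stands at it. The lid can turn on the pins while its underside is 10 to 15 mm above the board; going down it meets the spacer at 19 mm and stops on the pins at 10 mm
- mark_open (a point): middle of the round white mark on the flange, 8 mm above the board
- mark_half (a point): middle of the yellow half-way bar on the flange, 8 mm above the board
- mark_lock (a point): middle of the red square lock mark on the flange, 8 mm above the board
- super_glue: bystander: white glue bottle with a red label, 30 mm across, 92 mm high; origin at its underside
- printed_gear: bystander: small orange printed gear, 42 mm across, 10 mm thick; origin at its underside
- ink_dropper: bystander: brown dropper bottle with a black cap, 34 mm across, 102 mm high; origin at its underside
- bit_box: bystander: purple lidded box, 54x58x25 mm; origin at its underside
- paint_pot_0: bystander: white paint pot with red bands, 36 mm across, 42 mm high; origin at its underside
- nozzle_tin: bystander: grey round tin, 43 mm across, 21 mm high; origin at its underside
- mini_chair: bystander: wooden doll's chair, 36x36x50 mm; origin at its underside
Things that resemble listed ones, but are neither listed nor needed, are in the scene too. What is shaped like the cartridge but blue or green is not meant.

How it is judged:
On the way, in this order (a step that is already met when the one before it is completed fails the run):
1. the cartridge stands in the pocket, let go (horizontal distance between cartridge and canister below 0.004 m and z of cartridge in the frame of canister below 0.0175 m and angle between cartridge's own z axis and vertical below 0.06 rad and contact force between the fingers and cartridge below 0.2 N), for 0.2 s.
2. the spacer ring lies flat over the cartridge's stub, let go (horizontal distance between cartridge and canister below 0.004 m and z of cartridge in the frame of canister below 0.0175 m and angle between cartridge's own z axis and vertical below 0.06 rad and horizontal distance between spacer and cartridge below 0.005 m and z of spacer in the frame of cartridge between 0.037 and 0.043 m and contact force between the fingers and spacer below 0.2 N), for 0.2 s.
3. the lid is pressed down over the pins with its pointer at the open mark (horizontal distance between spacer and cartridge below 0.005 m and z of spacer in the frame of cartridge between 0.037 and 0.043 m and horizontal distance between lid and canister below 0.005 m and angle between lid's own z axis and vertical below 0.06 rad and z of lid in the frame of canister below 0.016 m and horizontal distance between lid_pointer and mark_open below 0.009 m), for 0.1 s.
At the end, for the whole second after the job is handed in: Cartridge (4 mm) and spacer (5 mm) stacked on the axis; lid level, pressed down so that the pocket floor reads over 5.3 mm (its underside under 14 mm up; let go it rises to 15), pointer within 7 mm of the half-way mark, at rest and gripped with over 2 N (horizontal distance between cartridge and canister below 0.004 m and angle between each of cartridge, lid's own z axis and vertical below 0.06 rad and horizontal distance between spacer and cartridge below 0.005 m and z of spacer in the frame of cartridge between 0.037 and 0.043 m and horizontal distance between lid and canister below 0.005 m and z of lid in the frame of canister below 0.014 m and value of joint pocket_floor above 0.0053 m and horizontal distance between lid_pointer and mark_half below 0.007 m and contact force between the fingers and lid above 2 N and angular speed of lid below 0.6 rad/s and linear speed of lid below 0.02 m/s); the arm keeps its last pose, push and grip.
It fails at once if the lid is turned on to the lock (horizontal distance between lid and canister below 0.008 m and z of lid in the frame of canister below 0.022 m and horizontal distance between lid_pointer and mark_lock below 0.009 m).
It fails at once if a bystander is moved by more than 25 mm (distance of any of super_glue, printed_gear, ink_dropper, bit_box, paint_pot_0, nozzle_tin, mini_chair from where it was at the start of the episode above 0.025 m).
It also fails if it takes over 72 s, if anything falls off the work surface, if the arm or the gripper's body presses on something with over 40 N, if the wrist force passes 120 N, or if a joint passes its speed limit or range.

### The arm

A 6-joint arm with a two-finger parallel gripper is mounted at the origin on a cart in front of the work surface, level with it; the furniture and walls round the work are solid. World frame = base frame: x ahead of the robot, y to its left, z up, the work surface at z = 0. Lengths are in m, angles in rad, forces in N, time in s.
With the tool pointing down it reaches from about 0.25 to 0.8 m from the base axis. Payload 3.9 kg.
Tool frame: the origin (TCP) lies between the finger pads; the fingertips stand r.nose_length ahead of it and the grasp point (between the pads) lies 6 mm ahead of it (r.nose_length is the distance from the TCP to the fingertips, in m); z points along the fingers, y is the line along which they close (so a half turn about z gives the same grasp; the last joint's range is limited). The gripper opens to 85 mm and grips with 20 to 120 N. Pads are 22 mm wide; open, the fingers measure 114 mm over their backs; the gripper's body (76 mm by 85 mm) begins 54 mm behind the grasp point. The pads swing forward as they close: fully open they stand 13 mm farther back than shut.
Start: joints at [1.305, 0.26, -0.138, 1.173, 0, 1.571], TCP at [0.138, 0.507, 0.256] pointing down, gripper open.
Joint ranges: [-2.78, 2.78], [-0.83, 1.72], [-1.28, 1.37], [-1.9, 2.12], [-1.57, 1.48], [-3.14, 3.14]. Speed limits (rad/s): [2.57, 2.57, 3.14, 3.14, 3.14, 3.14].

### API

Orientations are given as a unit quaternion [x, y, z, w].
In Python, from bench import r, claw, inverse_kinematics, telemetry, grab_frame, calibration, workorder, search_frame, cut_out gives the robot as it stands. Calls block until the motion is done:
- r.movep(position, orientation): joint-space move of the TCP to a pose.
- r.move_linear(position, frame=None, max_speed=0.15, contact_N=None): straight line of the TCP; frame=None keeps the orientation; max_speed is the mean speed in m/s. With contact_N (N) it stops when the force on the tool has changed by that much, and returns True; else False.
- r.set_joints(angles): joint-space move.
- claw.set_gripper(opening, effort=None): finger opening in m; effort is the grip in N (None keeps the last); returns when the fingers have stopped.
- r.sleep(seconds).
- inverse_kinematics(position, orientation): joint angles nearest the present ones, or None.
- telemetry.observe(): the state.
- grab_frame(name): name is "scene" or "side" or "wrist"; returns the picture (384x512x3 uint8, red, green, blue); there is no depth.
- calibration(name): a dict with "K" (3x3 intrinsics, pixels), "origin" and "rotation" of the camera in the world; the wrist camera has in their place "tool_from_camera" (4x4, takes a point from camera to tool coordinates, whose origin is the TCP and whose axes are the flange's). Camera axes: x right, y up, looking along -z (the intrinsics and any distortion apply to the point x, -y, -z); pixel columns grow to the right and rows downward; lengths in m; the calibration is good to about 2 mm. A picture is of the moment at which its call begins: read the wrist's pose just before it. calibration takes no time and is no camera call.
A pose or a line that the arm cannot do raises r.MotionError and nothing moves.
- workorder.sign_off(): hands the job in; it is judged then, once.
Trained networks look in the newest picture that a camera, given by its name, has taken for a name from the list of things; names that differ only in an ending like _2 or _b are one class to them, and where a whole thing is asked for, a point or a joint stands for the part that bears it (a point fixed in the world has none). Each returns a list of dicts, best first, with "score" (0 to 1); they miss things now and then, are a little off and sometimes report something else, mostly with a low value. They report only what shows in the picture. A call takes as long as a camera call. They do not tell look-alikes from the thing itself.
- search_frame(label, camera): "location" ([column, row] in pixels, amid what is visible of it).
- cut_out(label, camera): "pixels" (384x512 bool, what is visible of it) and "location" ([column, row] in pixels, amid what is visible of it).
The state is a dict: "time": time; "joint_positions": joint angles; "qd": joint speeds; "effort": joint torques, N m; "eef_pos": TCP position; "ee_rot": TCP orientation; "ft_force": force on the tool from outside, world axes, zero at the start; "torque": the same for the moment, N m; "width": finger opening in m; "grasp_force": force on a finger pad.
Only numpy, scipy, OpenCV 4.12 (cv2) and the standard library are available. Lean on these libraries where they do the work, as an engineer would, in place of code of your own. Each camera call takes 0.05 s, during which the arm holds its last target. There are 200 camera calls.

## Working session

There is one attempt and no reset: what is moved stays moved. The work goes in short steps, each a Python script; the robot and the scene stay as the last script left them, time stands still between calls to the robot, and variables do not carry over. Pictures are saved under pics/ and viewed, at most 10 in all, crops included, and the job is handed in when it is done.

```bash
ls; mkdir -p pics
python3 - <<'E'
from bench import *
import cv2, numpy as np
ims=[]
for c in ("scene","side"):
    im=grab_frame(c); ims.append(im); cv2.imwrite(f"pics/{c}0.png",cv2.cvtColor(im,cv2.COLOR_RGB2BGR))
    k=calibration(c); print(c,{a:np.round(b,3).tolist() if not isinstance(b,str) else b for a,b in k.items()})
    for l in ["canister","cartridge","spacer","lid"]:
        print(l,[(np.round(d["location"]).tolist(),round(d["score"],2)) for d in search_frame(l,c)[:4]])
cv2.imwrite("pics/s1.png",cv2.cvtColor(cv2.resize(ims[0],(800,600),interpolation=cv2.INTER_CUBIC),cv2.COLOR_RGB2BGR))
cv2.imwrite("pics/s2.png",cv2.cvtColor(cv2.resize(ims[1],(800,600),interpolation=cv2.INTER_CUBIC),cv2.COLOR_RGB2BGR))
print(np.array(calibration("wrist")["tool_from_camera"]).round(4).tolist(),np.array(calibration("wrist")["K"]).tolist(),r.nose_length, calibration("wrist").keys())
print(telemetry.observe())
E
```

```text
pics
scene {'K': [[457.305, 0.0, 251.611], [0.0, 457.305, 185.889], [0.0, 0.0, 1.0]], 'origin': [-0.491, 1.363, 0.797], 'rotation': [-0.161, 0.515, 0.798, -0.269]}
canister []
cartridge [([313.0, 161.0], 0.65), ([284.0, 162.0], 0.62), ([301.0, 170.0], 0.47)]
spacer [([286.0, 181.0], 0.62), ([253.0, 191.0], 0.45)]
lid [([214.0, 208.0], 0.75)]
side {'K': [[441.01, 0.0, 251.421], [0.0, 441.01, 189.46], [0.0, 0.0, 1.0]], 'origin': [-0.175, -1.17, 0.719], 'rotation': [0.518, -0.127, -0.197, 0.823]}
canister [([272.0, 208.0], 0.66), ([231.0, 173.0], 0.54)]
cartridge [([329.0, 269.0], 0.83), ([341.0, 253.0], 0.59), ([311.0, 254.0], 0.55), ([248.0, 190.0], 0.54)]
spacer [([283.0, 232.0], 0.68), ([274.0, 208.0], 0.56)]
lid [([233.0, 176.0], 0.58)]
[[-0.0005, 0.9638, 0.2666, 0.0678], [1.0, 0.0006, -0.0002, -0.0003], [-0.0004, 0.2666, -0.9638, -0.1179], [0.0, 0.0, 0.0, 1.0]] [[314.6758524785595, 0.0, 255.3810286805351], [0.0, 314.6758524785595, 190.26038296571494], [0.0, 0.0, 1.0]] 0.025 dict_keys(['K', 'tool_from_camera'])
{'time': 0.5, 'joint_positions': array([ 1.30499570e+00,  2.60008958e-01, -1.38148431e-01,  1.17269169e+00,
       -4.44056820e-06,  1.57079095e+00]), 'qd': array([ 5.66857225e-04, -7.64576448e-04,  2.20499954e-03, -9.91346409e-04,
       -3.61175215e-04, -7.00443078e-05]), 'effort': array([-2.55203822e-04, -4.05247128e+01,  2.54001009e+01,  3.17438127e-03,
       -1.30589478e-04,  6.99304039e-06]), 'eef_pos': array([0.13790133, 0.50653389, 0.25628125]), 'ee_rot': array([ 1.32506769e-01,  9.91182100e-01, -2.64357840e-05, -1.29419014e-06]), 'ft_force': array([ 0.5091983 ,  0.40788479, -0.49779294]), 'torque': array([-0.03822828,  0.02031656,  0.01526325]), 'grasp_force': 0.0, 'width': 0.08532232568939223}
```

View pics/s1.png

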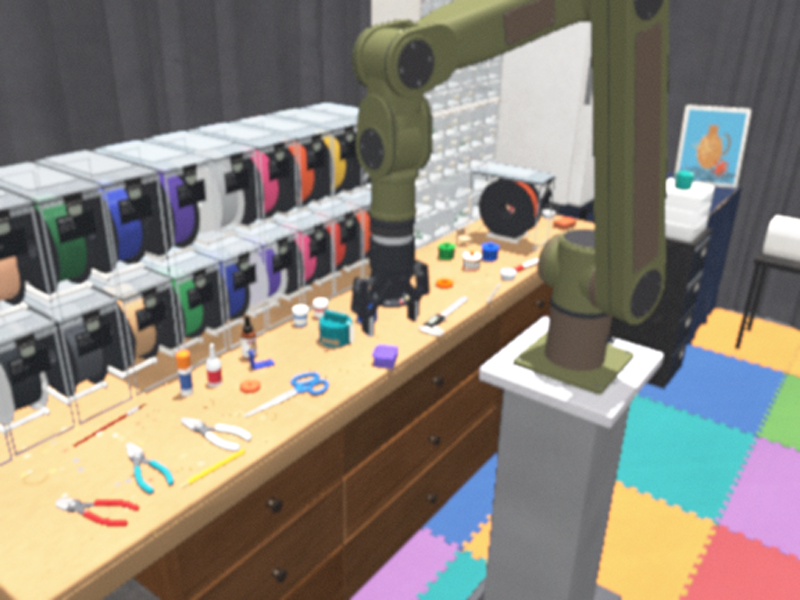

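View pics/s2.png

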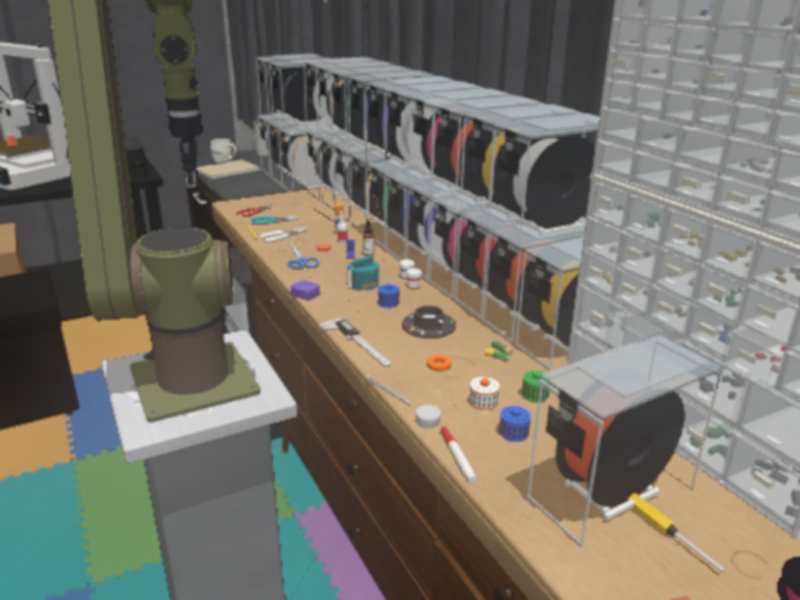

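The side view shows the canister at (428,320), the orange ring (spacer) at (438,362) and the white drum with orange stub at (484,392). The green and blue drums at (537,385), (515,423) and (389,295) are decoys. The teal lid is at (363,273), and the small orange disc at (323,246) is the gear. I'll work out rough positions from the side camera and then look with the wrist camera.

```bash
cat > h.py <<'E'
from bench import *
import numpy as np, cv2
from scipy.spatial.transform import Rotation as R
def cam(c, st=None):
    k=calibration(c); K=np.array(k["K"])
    if c=="wrist":
        T=np.array(k["tool_from_camera"]); q=R.from_quat(st["ee_rot"])
        return K, q.apply(T[:3,3])+st["eef_pos"], q.as_matrix()@T[:3,:3]
    return K, np.array(k["origin"]), R.from_quat(k["rotation"]).as_matrix()
def p2w(px, C, z):
    K,o,M=C; d=np.linalg.solve(K,np.c_[np.atleast_2d(px),np.ones(len(np.atleast_2d(px)))].T)
    d=M@(d*np.array([[1],[-1],[-1]])); t=(z-o[2])/d[2]
    return (o[:,None]+d*t).T
def w2p(P, C):
    K,o,M=C; c=(np.atleast_2d(P)-o)@M; c=c*[1,-1,-1]; u=c@K.T
    return u[:,:2]/u[:,2:]
def down(yaw):  # tool pointing down, tool x axis at world angle yaw
    return (R.from_euler('z',yaw)*R.from_euler('x',np.pi)).as_quat()
def snap(c,name):
    st=telemetry.observe(); im=grab_frame(c)
    cv2.imwrite(f"pics/{name}.png",cv2.cvtColor(im,cv2.COLOR_RGB2BGR)); return im,cam(c,st),st
E
python3 - <<'E'
from h import *
C=cam("side")
for n,p,z in [("can",(428,318),.03),("spacer",(438,362),.006),("cart",(484,393),.02),("lid",(363,273),.03),("green",(537,385),.02),("blue",(515,423),.02),("blue2",(389,295),.02),("gear",(323,246),.005),("tin",(428,415),.01),("bit",(305,289),.01),("pot",(413,278),.02),("calip",(355,340),0)]:
    print(n,p2w(np.array(p)*.64,C,z).round(3))
print(R.from_quat(telemetry.observe()["ee_rot"]).as_matrix().round(2))
for x,y,yw in [(.42,.0,0),(.4,.15,0),(.4,-.1,0),(.35,0.05,np.pi/2)]:
  for z in (.3,.4): 
    try: print(x,y,z,inverse_kinematics([x,y,z],down(yw)))
    except Exception as e: print(e)
E
```

```text
can [[ 0.502 -0.025  0.03 ]]
spacer [[ 0.449 -0.159  0.006]]
cart [[ 0.456 -0.311  0.02 ]]
lid [[0.478 0.259 0.03 ]]
green [[ 0.559 -0.333  0.02 ]]
blue [[ 0.452 -0.41   0.02 ]]
blue2 [[0.488 0.135 0.02 ]]
gear [[0.481 0.533 0.005]]
tin [[ 0.339 -0.312  0.01 ]]
bit [[0.331 0.275 0.01 ]]
pot [[0.586 0.196 0.02 ]]
calip [[0.342 0.006 0.   ]]
[[-0.96  0.26 -0.  ]
 [ 0.26  0.96 -0.  ]
 [-0.   -0.   -1.  ]]
0.42 0.0 0.3 [ 0.          0.06239548 -0.26834181  1.24005903  0.         -3.14159265]
0.42 0.0 0.4 [ 0.          0.05409728 -0.02034997  1.49634908  0.         -3.14159265]
0.4 0.15 0.3 [ 0.35877067  0.07496729 -0.25449786  1.24133117  0.         -2.78282198]
0.4 0.15 0.4 [ 0.35877067  0.06687821 -0.0064434   1.49747472  0.         -2.78282198]
0.4 -0.1 0.3 [-0.24497866  0.04895059 -0.28289004  1.2389557   0.          2.89661399]
0.4 -0.1 0.4 [-0.24497866  0.04047309 -0.0349123   1.49541093  0.          2.89661399]
0.35 0.05 0.3 [ 0.14189705 -0.05474132 -0.38613935  1.2393983   0.          1.71269338]
0.35 0.05 0.4 [ 0.14189705 -0.06307647 -0.13675774  1.49711506  0.          1.71269338]
```

Run:
```python
from h import *
H={"canister":.03,"cartridge":.03,"spacer":.012,"lid":.05,"lid_pointer":.01,"mark_open":.008,"mark_half":.008,"mark_lock":.008,"pin":.026}
ims=[]
for i,(x,y) in enumerate([(.46,-.2),(.46,.12)]):
    r.movep([x,y,.3],down(np.pi)); im,C,st=snap("wrist",f"w{i}"); ims.append(im)
    np.savez(f"w{i}.npz",p=st["eef_pos"],q=st["ee_rot"])
    for l,z in H.items():
        print(i,l,[(np.round(d["location"]).tolist(),round(d["score"],2),p2w(d["location"],C,z)[0,:2].round(3).tolist()) for d in search_frame(l,"wrist")[:4]])
cv2.imwrite("pics/w01.png",cv2.cvtColor(cv2.resize(np.vstack(ims),(450*1,600*1) if 0 else (400,600)),cv2.COLOR_RGB2BGR))
a=np.hstack(ims); cv2.imwrite("pics/w01.png",cv2.cvtColor(cv2.resize(a,(800,300),interpolation=cv2.INTER_AREA),cv2.COLOR_RGB2BGR))
print(telemetry.observe()["time"])
```

```text
0 canister [([398.0, 194.0], 0.56, [0.505, -0.017])]
0 cartridge [([83.0, 152.0], 0.91, [0.451, -0.412]), ([155.0, 224.0], 0.89, [0.547, -0.331]), ([166.0, 153.0], 0.73, [0.452, -0.31]), ([501.0, 173.0], 0.69, [0.477, 0.111])]
0 spacer [([284.0, 141.0], 0.59, [0.439, -0.163])]
0 lid []
0 lid_pointer []
0 mark_open [([398.0, 191.0], 0.65, [0.507, -0.006])]
0 mark_half [([394.0, 196.0], 0.92, [0.513, -0.011])]
0 mark_lock [([401.0, 192.0], 0.96, [0.508, -0.003])]
0 pin [([397.0, 196.0], 0.9, [0.508, -0.016]), ([166.0, 152.0], 0.49, [0.452, -0.312])]
1 canister [([163.0, 194.0], 0.91, [0.504, 0.001])]
1 cartridge [([267.0, 174.0], 0.8, [0.479, 0.133])]
1 spacer [([34.0, 151.0], 0.89, [0.452, -0.167])]
1 lid []
1 lid_pointer [([367.0, 173.0], 0.72, [0.482, 0.268]), ([35.0, 150.0], 0.27, [0.45, -0.167])]
1 mark_open []
1 mark_half [([161.0, 193.0], 0.79, [0.51, -0.008])]
1 mark_lock [([166.0, 194.0], 0.78, [0.511, -0.002]), ([490.0, 247.0], 0.74, [0.59, 0.453])]
1 pin [([162.0, 196.0], 0.56, [0.508, -0.002])]
5.4583
```

View pics/w0.png

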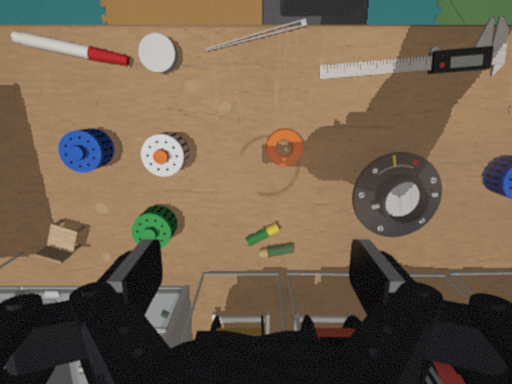

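View pics/w1.png

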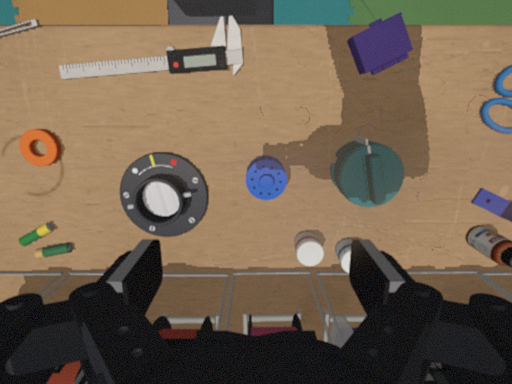

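The wrist views confirm the white drum with orange stub at (164,154). The other drums are blue (85,150), green (154,228) and blue (266,178 in w1), so white is the only match. The orange ring with a hole is at (285,147). The canister has its yellow bar at the top of the image (152,160), and the lid's pointer is at (367,145). Next I'll take a close view of each part.

Run:
```python
from h import *
T={"lid":(.482,.265,.05),"canister":(.507,-.01,.02),"spacer":(.447,-.165,.01),"cartridge":(.452,-.31,.04)}
ims=[]
for n,(x,y,z) in T.items():
    r.movep([x-.012,y,.2],down(np.pi)); r.sleep(.15); im,C,st=snap("wrist","c_"+n); ims.append(im[40:340,56:456])
    np.savez(f"c_{n}.npz",p=st["eef_pos"],q=st["ee_rot"])
    for l in ([n]+{"lid":["lid_pointer"],"canister":["mark_open","mark_half","mark_lock","pin"]}.get(n,[])):
        print(n,l,[(np.round(d["location"]).tolist(),round(d["score"],2),p2w(d["location"],C,{"lid":.052,"spacer":.012,"cartridge":.04,"canister":.036,"lid_pointer":.01,"pin":.026}.get(l,.008))[0,:2].round(4).tolist()) for d in cut_out(l,"wrist")[:2]])
a=np.vstack([np.hstack(ims[:2]),np.hstack(ims[2:])]); cv2.imwrite("pics/c4.png",cv2.cvtColor(a,cv2.COLOR_RGB2BGR))
print(telemetry.observe()["time"])
```

```text
lid lid [([247.0, 187.0], 0.96, [0.4743, 0.257])]
lid lid_pointer [([250.0, 186.0], 0.72, [0.4848, 0.2586]), ([25.0, 216.0], 0.49, [0.5166, 0.0232])]
canister canister [([260.0, 187.0], 0.58, [0.5024, -0.005])]
canister mark_open [([260.0, 188.0], 0.63, [0.5103, -0.0041]), ([257.0, 194.0], 0.51, [0.5174, -0.0067])]
canister mark_half [([255.0, 189.0], 0.87, [0.5122, -0.0087])]
canister mark_lock [([260.0, 187.0], 0.9, [0.51, -0.0035])]
canister pin [([256.0, 188.0], 0.8, [0.5054, -0.0086])]
spacer spacer [([249.0, 194.0], 0.78, [0.456, -0.17])]
cartridge cartridge [([249.0, 192.0], 0.73, [0.4503, -0.3146]), ([231.0, 282.0], 0.69, [0.5443, -0.3333])]
9.85
```

View pics/c4.png

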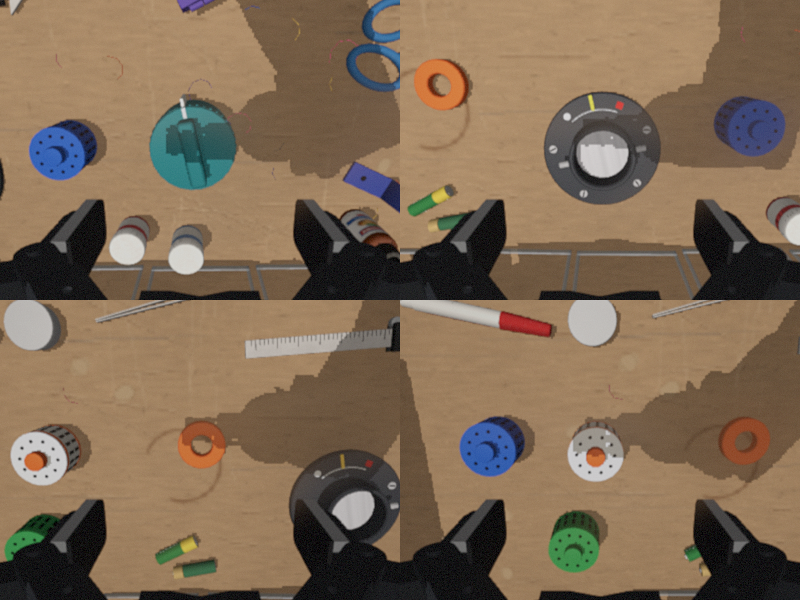

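Top left shows the lid, its pointer at (183,105) and wing tilted about 13°. Top right shows the canister with its white dot at (567,117), yellow bar at (591,102) and red square at (620,105). Bottom left is the ring at (202,445), and bottom right is the white drum at (595,452) between the blue and green ones, which confirms it. I'll now fit the poses using silhouettes and colours.

```bash
cat > fit.py <<'E'
from h import *
from scipy.optimize import minimize
th=np.linspace(0,2*np.pi,60)
def load(n):
    d=np.load(f"{n}.npz"); return cv2.cvtColor(cv2.imread(f"pics/{n}.png"),cv2.COLOR_BGR2RGB),cam("wrist",{"eef_pos":d["p"],"ee_rot":d["q"]})
def sil(xy,C,cyl):
    P=np.vstack([np.c_[xy[0]+rr*np.cos(th),xy[1]+rr*np.sin(th),0*th+z] for rr,z in cyl])
    m=np.zeros((384,512),np.uint8); h=cv2.convexHull(w2p(P,C).astype(np.float32))
    cv2.fillPoly(m,[np.round(h*16).astype(np.int32)],1,lineType=cv2.LINE_8,shift=4); return m>0
def fit(mask,C,cyl,x0):
    f=lambda x:-(sil(x,C,cyl)&mask).sum()/(sil(x,C,cyl)|mask).sum()
    s=minimize(f,x0,method="Nelder-Mead",options=dict(initial_simplex=np.array([x0,[x0[0]+.01,x0[1]],[x0[0],x0[1]+.01]]),xatol=1e-4,fatol=1e-4))
    return s.x,-s.fun
def blob(m,px=None):
    n,l,s,c=cv2.connectedComponentsWithStats(m.astype(np.uint8)); 
    k=[i for i in range(1,n) if s[i,4]>=6]; return l,s,c,k
E
python3 - <<'E'
from fit import *
for n,x0,cyl,hs in [("lid",(.482,.262),[(.0385,0),(.0385,.052)],[((80,60,20),(97,255,255))]),
  ("spacer",(.45,-.167),[(.024,0),(.024,.012)],[((5,130,60),(18,255,255))]),
  ("cartridge",(.452,-.311),[(.0255,0),(.0255,.04)],None),
  ("canister",(.507,-.006),[(.06,0),(.06,.008)],None)]:
    im,C=load("c_"+n); hv=cv2.cvtColor(im,cv2.COLOR_RGB2HSV)
    if hs: m=cv2.inRange(hv,*map(np.array,hs[0]))>0
    elif n=="cartridge": m=(hv[...,1]<70)&(hv[...,2]>95)
    else: m=(hv[...,1]<75)
    win=sil(x0,C,[(r_+.012,z) for r_,z in cyl]); m&=win
    m=cv2.morphologyEx(m.astype(np.uint8),cv2.MORPH_OPEN,np.ones((3,3)))
    cs=cv2.findContours(m,cv2.RETR_EXTERNAL,cv2.CHAIN_APPROX_NONE)[0]; c=max(cs,key=cv2.contourArea)
    m=np.zeros_like(m); cv2.fillPoly(m,[cv2.convexHull(c)],1)
    print(n,fit(m>0,C,cyl,np.array(x0)),m.sum())
im,C=load("c_canister"); hv=cv2.cvtColor(im,cv2.COLOR_RGB2HSV)
S=sil((.507,-.006),C,[(.056,.008)])
for k,m in dict(red=((hv[...,0]<8)|(hv[...,0]>172))&(hv[...,1]>150)&(hv[...,2]>90),yel=(hv[...,0]>20)&(hv[...,0]<35)&(hv[...,1]>130)&(hv[...,2]>90),wh=(hv[...,1]<50)&(hv[...,2]>140)).items():
    l,s,c,ks=blob(m&S); print(k,[(c[i].round(1).tolist(),s[i,4],p2w(c[i],C,.008)[0,:2].round(4).tolist()) for i in ks])
im,C=load("c_lid"); hv=cv2.cvtColor(im,cv2.COLOR_RGB2HSV); S=sil((.48,.258),C,[(.055,.0),(.055,.05)])
l,s,c,ks=blob((hv[...,1]<60)&(hv[...,2]>140)&S); print("fin",[(c[i].round(1).tolist(),s[i].tolist(),p2w(c[i],C,.03)[0,:2].round(4).tolist()) for i in ks])
E
```

```text
lid (array([0.47686006, 0.25796416]), np.float64(0.9397225322915006)) 5894
spacer (array([ 0.44766614, -0.16198195]), np.float64(0.98989898989899)) 1870
cartridge (array([ 0.45436528, -0.31272511]), np.float64(0.9348617176128093)) 2590
canister (array([ 0.51361767, -0.00637328]), np.float64(0.9715577321529478)) 10316
red [([275.1, 144.9], np.int32(39), [0.4669, 0.0105])]
yel [([247.0, 141.8], np.int32(46), [0.464, -0.0171])]
wh [([261.6, 149.9], np.int32(43), [0.4718, -0.0027]), ([237.2, 154.9], np.int32(49), [0.4769, -0.0268]), ([222.5, 156.4], np.int32(51), [0.4784, -0.0414]), ([258.2, 194.4], np.int32(1721), [0.5176, -0.0058]), ([208.8, 188.7], np.int32(44), [0.5116, -0.0563]), ([219.4, 204.5], np.int32(46), [0.5285, -0.046]), ([291.8, 221.8], np.int32(28), [0.5475, 0.0296]), ([240.1, 231.7], np.int32(15), [0.5588, -0.0249])]
fin [([238.8, 148.4], [235, 138, 9, 21, 96], [0.4435, 0.2489])]
```

Run:
```python
from fit import *
t=np.array([.5133,-.0062]); yw=np.pi/2; u=np.array([np.cos(yw),np.sin(yw)])
r.movep([*(t+.012*u),.2],down(yw)); r.sleep(.15); im,C,st=snap("wrist","c_can2"); np.savez("c_can2.npz",p=st["eef_pos"],q=st["ee_rot"])
hv=cv2.cvtColor(im,cv2.COLOR_RGB2HSV); S=sil(t,C,[(.058,.008)])
for k,m in dict(red=((hv[...,0]<8)|(hv[...,0]>172))&(hv[...,1]>150)&(hv[...,2]>90),yel=(hv[...,0]>20)&(hv[...,0]<35)&(hv[...,1]>130)&(hv[...,2]>90),wh=(hv[...,1]<50)&(hv[...,2]>140)).items():
    l,s,c,ks=blob(m&S); print(k,[(c[i].round(1).tolist(),s[i,4],p2w(c[i],C,.008)[0,:2].round(4).tolist()) for i in ks])
print(st["eef_pos"],st["time"],np.load("c_canister.npz")["p"])
```

```text
red [([209.2, 167.7], np.int32(38), [0.4667, 0.0105])]
yel [([207.5, 194.4], np.int32(49), [0.4637, -0.0173])]
wh [([232.9, 140.2], np.int32(53), [0.4909, 0.0379]), ([290.9, 148.0], np.int32(50), [0.5479, 0.0302]), ([247.8, 150.3], np.int32(47), [0.5054, 0.028]), ([256.4, 185.0], np.int32(1884), [0.5139, -0.0074]), ([217.3, 192.0], np.int32(80), [0.4739, -0.0147]), ([301.0, 202.4], np.int32(44), [0.56, -0.026]), ([222.1, 216.7], np.int32(43), [0.478, -0.0416]), ([264.8, 226.3], np.int32(36), [0.5227, -0.0524]), ([254.0, 230.1], np.int32(43), [0.5114, -0.0567])]
[0.51330677 0.00538059 0.19999067] 11.9 [ 0.49526264 -0.00876288  0.2000068 ]
```

Run:
```python
from fit import *
im,C=load("c_cartridge"); hv=cv2.cvtColor(im,cv2.COLOR_RGB2HSV); S=sil((.4544,-.3127),C,[(.02,.04),(.012,.05)])
m=cv2.inRange(hv,np.array((3,130,60)),np.array((20,255,255)))>0
l,s,c,ks=blob(m&S); print([(c[i].round(1).tolist(),s[i].tolist(),p2w(c[i],C,.048)[0].round(4).tolist()) for i in ks])
k=max(ks,key=lambda i:s[i,4]); f=fit(l==k,C,[(.009,.04),(.009,.05)],np.array([.4544,-.3127])); print("stub",f)
x,y=f[0]; claw.set_gripper(.064,40)
r.movep([x,y,.13],down(np.pi)); r.move_linear([x,y,.046],max_speed=.15)
w=claw.set_gripper(.04,40); st=telemetry.observe(); print(st["width"],st["grasp_force"],st["time"],st["eef_pos"])
r.move_linear([x,y,.13],max_speed=.25)
st=telemetry.observe(); print(st["width"],st["grasp_force"],st["time"],st["ft_force"])
```

```text
[([251.3, 196.5], [243, 187, 18, 19, 273], [0.4529, -0.3127, 0.048])]
stub (array([ 0.4544, -0.3127]), np.float64(0.7))
0.04923567945374017 41.90151795744896 15.175 [ 0.45549836 -0.31324675  0.04761147]
0.04908162637364857 41.73813343048096 15.6583 [-0.37737527  0.5985764  -1.6175028 ]
```

Run:
```python
from fit import *
x,y=.5136+.0016,-.0064
r.movep([x,y,.13],down(np.pi)); r.sleep(.2); print(telemetry.observe()["eef_pos"])
r.move_linear([x,y,.105],max_speed=.15); f0=telemetry.observe()["ft_force"]
print("contact",r.move_linear([x,y,.063],max_speed=.06,contact_N=8))
st=telemetry.observe(); print(st["eef_pos"],st["ft_force"]-f0,st["time"])
```

```text
[ 0.51533014 -0.00758934  0.1299619 ]
contact False
[ 0.51504914 -0.00639936  0.06296522] [-1.62822606 -0.37704011  0.24865719] 18.2167
```

Run:
```python
from fit import *
x,y=.5152,-.0064
claw.set_gripper(.066); r.move_linear([x,y,.12],max_speed=.25)
r.movep([.5016,y,.2],down(np.pi)); r.sleep(.15); im,C,st=snap("wrist","p1"); np.savez("p1.npz",p=st["eef_pos"],q=st["ee_rot"])
hv=cv2.cvtColor(im,cv2.COLOR_RGB2HSV)
m=cv2.inRange(hv,np.array((3,130,60)),np.array((20,255,255)))>0
S=sil((.5136,-.0064),C,[(.02,.06)]); l,s,c,ks=blob(m&S); print([(c[i].round(1).tolist(),s[i].tolist(),p2w(c[i],C,.062)[0].round(4).tolist()) for i in ks])
cv2.imwrite("pics/p1c.png",cv2.resize(cv2.cvtColor(im,cv2.COLOR_RGB2BGR)[90:290,156:356],(600,600),interpolation=cv2.INTER_CUBIC)); print(st["time"])
```

```text
[([255.5, 201.7], [247, 192, 18, 20, 304], [0.5121, -0.0064, 0.062])]
19.4667
```

View pics/p1c.png

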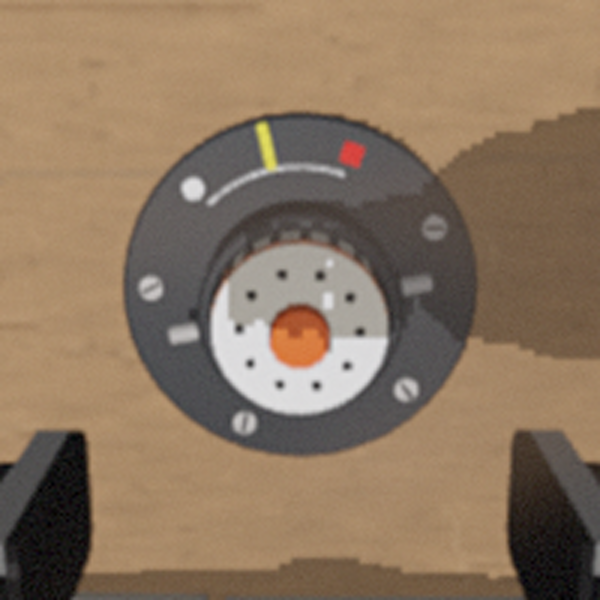

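The cartridge is seated in the pocket (stub at (300,335) in the crop) and the pins are visible left and right. Next is the spacer.

Run:
```python
from fit import *
x,y=.4477,-.1620
claw.set_gripper(.062,30)
r.movep([x,y,.1],down(np.pi)); r.sleep(.1); r.move_linear([x,y,.026],max_speed=.12); r.sleep(.15)
st=telemetry.observe(); g=st["eef_pos"]; print(g)
claw.set_gripper(.036,30); st=telemetry.observe(); print(st["width"],st["grasp_force"])
r.move_linear([x,y,.13],max_speed=.25); st=telemetry.observe(); print(st["width"],st["grasp_force"],st["time"])
X,Y=.5134+g[0]-x,-.0064
r.movep([X,Y,.13],down(np.pi)); r.sleep(.2); f0=telemetry.observe()["ft_force"]
r.move_linear([X,Y,.098],max_speed=.12)
print("contact",r.move_linear([X,Y,.0805],max_speed=.04,contact_N=3)); st=telemetry.observe(); print(st["eef_pos"],st["ft_force"]-f0,st["width"],st["time"])
```

```text
[ 0.44861454 -0.16222371  0.02688006]
0.047379809768864724 29.728326676413417
0.04701438301932236 30.905121713876724 22.4
contact False
[ 0.51447322 -0.00637771  0.08071201] [-0.8632871   1.04793637  4.30565353] 0.04688173127358266 24.3167
```

```bash
python3 - <<'E'
from fit import *
claw.set_gripper(.062); r.move_linear([.5145,-.0064,.13],max_speed=.25)
r.movep([.5016,-.0064,.2],down(np.pi)); r.sleep(.15); im,C,st=snap("wrist","p2"); np.savez("p2.npz",p=st["eef_pos"],q=st["ee_rot"])
cv2.imwrite("pics/p2c.png",cv2.resize(cv2.cvtColor(im,cv2.COLOR_RGB2BGR)[90:290,156:356],(600,600),interpolation=cv2.INTER_CUBIC)); print(st["time"])
im,C=load("c_lid"); hv=cv2.cvtColor(im,cv2.COLOR_RGB2HSV)
# wing: lid centre and yaw checks from fin (z~.026) 
c=np.array([.4769,.2580]); f=p2w((238.8,148.4),C,.026)[0,:2]; d=c-f; print(f,np.hypot(*d),np.degrees(np.arctan2(d[1],d[0])))
top=im[80:230,190:310]; cv2.imwrite("pics/lidc.png",cv2.resize(cv2.cvtColor(top,cv2.COLOR_RGB2BGR),(480,600),interpolation=cv2.INTER_CUBIC))
E
python3 -c "
import cv2,numpy as np
a=cv2.resize(cv2.imread('pics/p2c.png'),(400,400));b=cv2.resize(cv2.imread('pics/lidc.png'),(320,400))
cv2.imwrite('pics/cmb.png',np.hstack([a,b]))"
```

```text
25.5
[0.44400455 0.24870196] 0.03418426566343743 15.783171294273258
```

View pics/cmb.png

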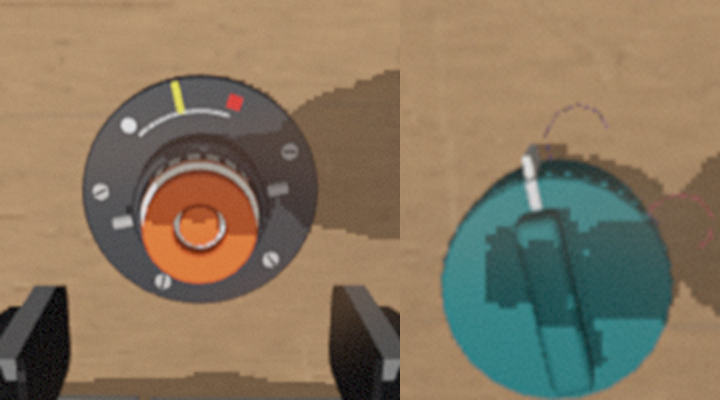

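The ring lies flat around the stub, which shows through its hole at (200,228). In the lid crop, the wing runs from about (540,215) to (572,390), with the white pointer fin at (532,180).

Run:
```python
from fit import *
im,C=load("c_lid")
P=p2w(np.array([[242.5,160.6],[254.5,226.2]]),C,.072)[:,:2]; d=P[1]-P[0]; print(P,np.hypot(*d),np.degrees(np.arctan2(d[1],d[0])),P.mean(0))
# edges of the lid's top disc z=.052 (teal)
hv=cv2.cvtColor(im,cv2.COLOR_RGB2HSV); m=(cv2.inRange(hv,np.array((80,60,20)),np.array((97,255,255)))>0)&sil((.477,.258),C,[(.05,0),(.05,.06)])
v,u=np.nonzero(m); print("left/right/bottom",u.min(),u.max(),v.min(),v.max())
for a in ((u.min(),v[u==u.min()].mean()),(u.max(),v[u==u.max()].mean()),(u[v==v.max()].mean(),v.max())): print(p2w(a,C,.052)[0,:2].round(4))
for yaw in (11,14): 
  for p in [(.477,.258,.13),(.5136,-.0064,.13)]:
    for a in (yaw,44.4,12.4): print(yaw,p,a,np.round(inverse_kinematics(p,down(np.pi+np.radians(a))),2))
```

```text
[[0.4472466  0.25386861]
 [0.50318278 0.26323232]] 0.056714507128697 9.503183993006417 [0.47521469 0.25855047]
left/right/bottom 206 291 141 229
[0.4751 0.2206]
[0.4753 0.2954]
[0.514  0.2559]
11 (0.477, 0.258, 0.13) 11 [ 0.5   0.37 -0.32  0.88  0.    0.3 ]
11 (0.477, 0.258, 0.13) 44.4 [ 0.5   0.37 -0.32  0.88  0.   -0.28]
11 (0.477, 0.258, 0.13) 12.4 [ 0.5   0.37 -0.32  0.88  0.    0.28]
11 (0.5136, -0.0064, 0.13) 11 [-0.01  0.33 -0.39  0.85  0.   -0.2 ]
11 (0.5136, -0.0064, 0.13) 44.4 [-0.01  0.33 -0.39  0.85  0.   -0.79]
11 (0.5136, -0.0064, 0.13) 12.4 [-0.01  0.33 -0.39  0.85  0.   -0.23]
14 (0.477, 0.258, 0.13) 14 [ 0.5   0.37 -0.32  0.88  0.    0.25]
14 (0.477, 0.258, 0.13) 44.4 [ 0.5   0.37 -0.32  0.88  0.   -0.28]
14 (0.477, 0.258, 0.13) 12.4 [ 0.5   0.37 -0.32  0.88  0.    0.28]
14 (0.5136, -0.0064, 0.13) 14 [-0.01  0.33 -0.39  0.85  0.   -0.26]
14 (0.5136, -0.0064, 0.13) 44.4 [-0.01  0.33 -0.39  0.85  0.   -0.79]
14 (0.5136, -0.0064, 0.13) 12.4 [-0.01  0.33 -0.39  0.85  0.   -0.23]
```

```bash
cat >> h.py <<'E'
def settle(p,q,n=2,tol=.0004):
    cmd=np.array(p,float)
    for _ in range(n):
        r.move_linear(cmd,frame=q,max_speed=.1); r.sleep(.12)
        e=np.array(p)-telemetry.observe()["eef_pos"]
        if np.abs(e).max()<tol: break
        cmd=cmd+e
    return telemetry.observe()
E
python3 - <<'E'
from h import *
c=np.array([.4755,.2582]); a=np.radians(10); q=down(np.pi+a)
claw.set_gripper(.032,80); r.movep([*c,.13],q); r.sleep(.1); f0=telemetry.observe()["ft_force"]
print(r.move_linear([*c,.0795],max_speed=.1,contact_N=8)); r.sleep(.1); st=telemetry.observe(); print(st["eef_pos"],st["ft_force"]-f0)
claw.set_gripper(.004,80); st=telemetry.observe(); g=st["eef_pos"]; print(g,st["width"],st["grasp_force"],st["time"])
np.save("g.npy",g)
r.move_linear([*c,.17],max_speed=.25); st=telemetry.observe(); print(st["width"],st["grasp_force"],st["time"],st["ft_force"]-f0)
E
```

```text
False
[0.47622674 0.25844298 0.08030526] [-0.41428053 -0.83745967 -0.09367126]
[0.47605812 0.25834817 0.08031974] 0.012051997771508059 78.54198932647705 28.175
0.011941345854538743 78.09558749198914 28.6833 [ 0.18057791  0.16760618 -2.2111718 ]
```

Run:
```python
from h import *
g=np.load("g.npy"); c=np.array([.5136+.0004,-.0064]); q=down(np.pi+np.radians(44.4))
r.movep([*c,g[2]+.075],q); st=settle([*c,g[2]+.07],q); f0=st["ft_force"]; print(st["eef_pos"],st["time"])
im=grab_frame("wrist"); cv2.imwrite("pics/l1.png",cv2.cvtColor(im,cv2.COLOR_RGB2BGR)); 
np.save("f0.npy",f0)
for h in (.040,.031,.0225):
    k=r.move_linear([*c,g[2]+h],max_speed=.06,contact_N=6); r.sleep(.08); st=telemetry.observe()
    print(h,k,(st["eef_pos"]-[*c,g[2]]).round(4),(st["ft_force"]-f0).round(1),st["width"].round(4),st["time"])
    if k: break
```

```text
[ 0.51404463 -0.00715426  0.1504869 ] 30.4583Traceback (most recent call last):
  File "<stdin>", line 8, in <module>
AttributeError: 'float' object has no attribute 'round'
```

View pics/l1.png

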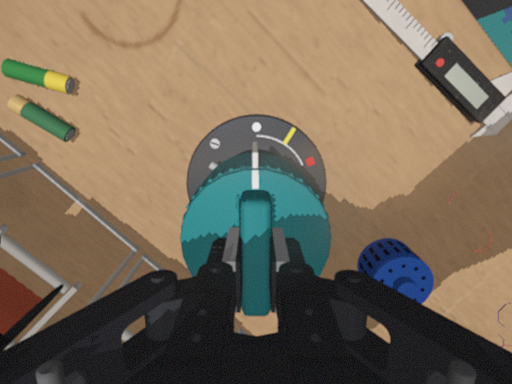

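The pointer fin (255,165) lines up with the white dot (256,127). I'll carry on lowering.

Run:
```python
from h import *
g=np.load("g.npy"); f0=np.load("f0.npy"); c=np.array([.5140,-.0064])
for h in (.040,.031,.0225):
    k=r.move_linear([*c,g[2]+h],max_speed=.06,contact_N=6); r.sleep(.08); st=telemetry.observe()
    print(h,k,(st["eef_pos"]-[*c,g[2]]).round(4),(st["ft_force"]-f0).round(1),round(st["width"],4),st["time"])
    if k: break
```

```text
0.04 False [0.0001 0.     0.0402] [ 0.4 -0.8 -0.3] 0.0123 31.575
0.031 False [-0.0002  0.      0.0307] [-0.6 -1.   0.5] 0.012 31.9583
0.0225 False [-0.0002  0.      0.0223] [-0.2 -1.6  0.5] 0.012 32.3333
```

Past the pin tops with no contact, so the slot mouths are on the pins. Now I press down.

Run:
```python
from h import *
g=np.load("g.npy"); f0=np.load("f0.npy"); c=np.array([.5140,-.0064])
for h in (.017,.014,.012):
    k=r.move_linear([*c,g[2]+h],max_speed=.03,contact_N=25); r.sleep(.15); st=telemetry.observe()
    print(h,k,(st["eef_pos"]-[*c,g[2]]).round(4),(st["ft_force"]-f0).round(1),round(st["width"],4),st["time"])
    if k: break
```

```text
0.017 False [0.0007 0.     0.0175] [ 0.7 -2.   3. ] 0.0123 32.8167
0.014 False [0.0006 0.     0.0143] [2.3 0.3 5.1] 0.0118 33.2167
0.012 False [0.0006 0.     0.0124] [1.7 0.  7.1] 0.0117 33.6167
```

Force of 7.1 N matches the spring at h = 12.4 mm. Now I turn clockwise to half way, in steps.

Run:
```python
from h import *
g=np.load("g.npy"); f0=np.load("f0.npy"); c=np.array([.5136,-.0064])
for a in (44.4,36,28,20,12.4,12.4):
    k=r.move_linear([*c,g[2]+.0113],frame=down(np.pi+np.radians(a)),max_speed=.03,contact_N=30); r.sleep(.1); st=telemetry.observe()
    M=R.from_quat(st["ee_rot"]).as_matrix()[:,0]; y=np.degrees(np.arctan2(-M[1],-M[0]))
    print(a,round(y,1),k,(st["eef_pos"]-[*c,g[2]]).round(4),(st["ft_force"]-f0).round(1),np.round(st["torque"],2),round(st["width"],4),round(st["grasp_force"]),st["time"])
    if k: break
im=grab_frame("wrist"); cv2.imwrite("pics/l2.png",cv2.cvtColor(im,cv2.COLOR_RGB2BGR))
```

```text
44.4 44.4 False [0.0009 0.     0.0119] [ 1.3 -1.   7.9] [ 0.16 -0.44 -0.01] 0.0117 79 33.9667
36 36.0 False [ 0.0001 -0.0001  0.0116] [ 1.  -0.7  7.4] [ 0.14 -0.23 -0.1 ] 0.0121 79 34.3667
28 28.0 False [-0.0002 -0.      0.0115] [ 0.5 -1.2  7.6] [ 0.15 -0.12 -0.1 ] 0.012 79 34.7583
20 20.0 False [-0.0004 -0.      0.0115] [ 0.2 -0.6  7.9] [ 0.14 -0.06 -0.09] 0.0119 79 35.15
12.4 12.4 False [-0.0005 -0.      0.0114] [-0.5 -2.1  7.3] [ 0.1  -0.07 -0.03] 0.0119 79 35.5333
12.4 12.4 False [-0.0005 -0.      0.0114] [ 0.4 -0.9  7.2] [ 0.07 -0.05 -0.07] 0.0121 79 35.8833
```

View pics/l2.png

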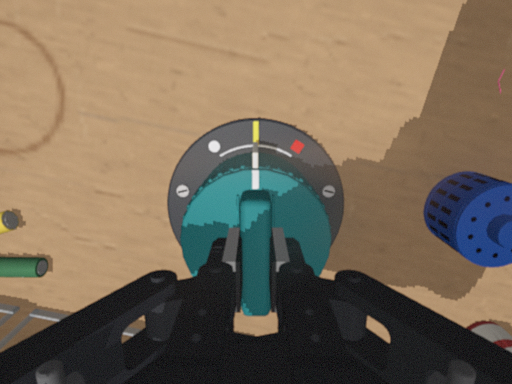

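The pointer (255,170) sits right on the yellow bar (256,132). I'll add a little press margin and sign off.

Run:
```python
from h import *
g=np.load("g.npy"); f0=np.load("f0.npy")
r.move_linear([.5138,-.0064,g[2]+.0108],max_speed=.02,contact_N=25); r.sleep(.3); st=telemetry.observe()
print((st["ft_force"]-f0).round(1),st["eef_pos"][2]-g[2],st["grasp_force"],np.abs(st["qd"]).max(),st["time"])
print(workorder.sign_off())
```

```text
[-0.9 -0.7  7.5] 0.010931321425921958 79.16409373283386 0.00120537319578031 36.4833
the job is handed in; nothing more can be done
None
```

The job is handed in at 36.5 s, with no verdict returned: cartridge and spacer are stacked in the canister, and the lid is held pressed (about 11 mm up by tool height, 79 N grip) with its pointer on the yellow half-way bar.

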